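# Free the two-stage catch of the red transport case in the scale store

### The job

Undo the catch on the red case so that it can be opened: first slide the yellow safety tab all the way out, away from the black-gripped latch lever, then lift the lever until it stands up steeply and leave both like that. Leave the grey case alone.

Things in the scene. Friction and masses are not known exactly. Their poses are not given: they have to be found in the camera images.
- red_case: Red plastic case, 200 (its x) by 170 (y) by 90 mm high, fixed to the bench. Origin: centre of its underside, z up. The catch lies on the lid along the line y = 0: a latch lever, hinged at its -x end, and beyond the lever's nose, towards +x, the yellow safety tab. Both have an upright grip block, free at its y sides: beside it only flat fittings up to 6 mm above the lid
- red_tab (a joint): Slide of the yellow tab along the red case's +x, away from the lever, m: 0 fully in, stop at 0.028. Grip block 16 (x) by 22 (y) mm, in the case's frame from z = 97 to 135 mm, centre x = 64 mm + joint, y = 0. From it a tongue 18 wide runs 34 mm from the centre to -x, over the lever's nose, and blocks the lever below about 0.016. Takes 2 N, stays where left
- red_latch (a joint): Hinge of the latch lever, rad: 0 flat, grows as the nose rises; stop at 1.45. In the red case's frame the pin is along y at x = -65, z = 104 mm, the nose at x = 45. Lever down, its black grip block, 16 (x) by 30 (y) mm, spans z = 100 to 138, centre x = -3, y = 0; it swings up and to -x. Takes 3 N, stays where left. Held at its y faces the block can turn between the fingers
- grey_case: Bystander, not to be touched: a grey case of the same shape, size and axes, with the same yellow tab and black-gripped lever, fixed to the bench beside the red one. Origin: centre of its underside

How it is judged (in metres and radians):
On the way:
1. the yellow tab of the red case is slid out clear of the lever (over 20 of its 28 mm) while the lever is still down (value of joint red_tab above 0.02 m and value of joint red_latch below 0.15 rad), for 0.1 s.
At the end, for the whole second after the job is handed in: The red case's lever stands at more than 1.0 rad (57 degrees) from flat and is at rest, and its yellow tab is still slid out by more than 18 mm (value of joint red_latch above 1 rad and value of joint red_tab above 0.018 m and velocity of joint red_latch between -0.05 and 0.05 rad/s); the robot touches nothing.
It fails at once if the grey case or its catch is touched with more than 2 N (contact force between grey_case and the fingers above 2 N or contact force between grey_case and the arm above 2 N).
It also fails if it takes over 35 s, if anything falls off the work surface, if the arm or the gripper's body presses on something with over 40 N, if the wrist force passes 120 N, or if a joint passes its speed limit or range.

### The arm

A 6-joint arm with a two-finger parallel gripper is mounted at the origin on the work surface. World frame = base frame: x ahead of the robot, y to its left, z up, the work surface at z = 0. Lengths are in m, angles in degrees, forces in N, time in s.
With the tool pointing down it reaches from about 0.275 to 0.725 m from the base axis. Payload 5.6 kg.
Tool frame: the origin (TCP) lies at the very end of the fingers, on their centre line; the grasp point (between the pads) lies behind it (manip.tcp_to_grasp is the z of the grasp point in the tool frame, in m); z points along the fingers, x is the direction in which the jaws open and shut, and the axes are right-handed (so a half turn about z gives the same grasp; the last joint's range is limited). The gripper opens to 85 mm and grips with 20 to 120 N. Pads are 22 mm wide; open, the fingers measure 114 mm over their backs; the gripper's body (76 mm by 85 mm) begins 54 mm behind the grasp point. The pads swing forward as they close: fully open they stand 13 mm farther back than shut.
Start: joints at [89.53, 14.616, 6.199, 0, -81.583, -16.306], TCP at [0.159, 0.527, 0.231] pointing down, gripper open.
Joint ranges: [-168.99, 168.99], [-69.2, 112.95], [-62.41, 85.93], [-164.36, 98.24], [-168.68, -3.75], [-174.98, 174.98]. Speed limits (degrees/s): [147.25, 147.25, 180, 180, 180, 180].

### API

Orientations are given as a 3x3 rotation matrix whose columns are the frame's x, y, z axes.
In Python, from rig import manip, capture, finder gives the robot as it stands. The module is installed in compiled form; this text tells all that it offers.
- The arm moves only by the shell command python3 -m jog 'ROWS' [FORCE]. ROWS is JSON, a list that holds one entry, the list of rows, each a list of 7 numbers: the shift along the tool's x, y, z in units of 50 mm (1.0 is 50 mm), then the turn, a rotation vector about the tool's x, y, z in degrees, then the finger opening in mm, from 0 to 85.4. In form: [[[x, y, z, rx, ry, rz, fingers], ...]]. A call has 1 to 10 rows; each row is the pose to reach, as a shift and turn from the pose measured when the call began, along the tool's axes at that moment; what a row does not reach only later rows make up. A row lasts 1/8 s, in which the tool goes at most 62.5 mm and 10.7 degrees, less where a joint would pass 70% of its speed; a pose out of reach is approached as far as the arm can. A call with a gripper value outside its range is refused whole. The fingers move at their own pace and stop on an object; FORCE is the grip in N (left out, the last holds). Time passes only in rows, so rows that repeat a pose let the fingers close. It gives the time, the measured TCP pose, the force and the opening at its end, in the units of the state.
- manip.get_state(): the state, without advancing time (a new reading comes with each control period).
- capture(name): name is "scene" or "top" or "wrist"; returns a dict with "pixels" (480x640x3 uint8, red, green, blue), "fx", "fy", "cx", "cy" (pixels), "R" (3x3) and "t" (3): a world point X has camera coordinates R X + t; the wrist camera has in their place "mount" (4x4, takes a point from camera to tool coordinates, whose origin is the TCP and whose axes are the tool frame's). Camera axes: x right, y down, z forward; pixel columns grow to the right and rows downward; lengths in m; the calibration is good to about 2 mm. A picture is of the moment at which its call begins: read the wrist's pose just before it. There is no depth.
- manip.close_job(): hands the job in, once; it reports no verdict.
Trained networks look in a picture, given as the dict that the camera call returned (one of the last four; its "shot" number tells which), for a name from the list of things; names that differ only in an ending like _2 or _b are one class to them, and where a whole thing is asked for, a point or a joint stands for the part that bears it (a point fixed in the world has none). Each returns a list of dicts, best first, with "p" (0 to 1); they miss things now and then, are a little off and sometimes report something else, mostly with a low value. They report only what shows in the picture. A call takes as long as a camera call.
- finder.look_for(picture, label): "point" ([column, row] in pixels, amid what is visible of it).
The state is a dict: "time_s": time; "joint_pos": joint angles; "joint_velocities": joint speeds; "joint_efforts": joint torques, N m; "position": TCP position; "tool_rot": TCP orientation; "force": force on the tool from outside, world axes, zero at the start; "moment": the same for the moment, N m; "gripper_width": finger opening in m.
Only numpy, scipy, OpenCV 4.12 (cv2) and the standard library are available. Lean on these libraries where they do the work, as an engineer would, in place of code of your own. Each camera call takes 0.05 s, during which the arm holds its last target.

## Working session

There is one attempt and no reset: what is moved stays moved. The work goes in short steps, Python scripts to look and compute and a shell command to move; the robot and the scene stay as the last step left them, time stands still between calls to the robot, and variables do not carry over. Pictures are saved under pics/ and viewed, and the job is handed in when it is done.

```bash
mkdir -p pics
python3 - <<'E'
from rig import manip,capture,finder
import cv2,pickle
s=manip.get_state();print(s, manip.tcp_to_grasp)
for n in ["top","scene"]:
    c=capture(n)
    cv2.imwrite(f"pics/{n}1.png",c["pixels"][:,:,::-1])
    pickle.dump(c,open(f"{n}1.pkl","wb"))
    print(n,c["fx"],c["cx"],c["cy"],c["R"],c["t"])
    for l in ["red_case","red_tab","red_latch","grey_case"]:
        print(l,[(r["point"],round(r["p"],2)) for r in finder.look_for(c,l)])
E
```

```text
{'time_s': 0.0, 'joint_pos': array([ 8.95283589e+01,  1.46541081e+01,  6.12943569e+00, -2.88052459e-02,
       -8.15837726e+01, -1.63055033e+01]), 'joint_velocities': array([ 0.02263086,  0.07343018,  0.02120914, -0.07433724, -0.16892583,
        0.00219546]), 'joint_efforts': array([-1.49330219e-03, -3.86629307e+01,  2.37938404e+01,  5.36547527e+00,
       -6.24143053e-03, -1.98490227e-06]), 'position': array([0.15855604, 0.52611612, 0.23037322]), 'tool_rot': array([[-2.88720294e-01, -9.57413353e-01, -5.12895374e-04],
       [-9.57411492e-01,  2.88720745e-01, -1.88854593e-03],
       [ 1.95620262e-03, -5.42096116e-05, -9.99998085e-01]]), 'force': array([ 0.9127703 , -0.18774732, -1.04099408]), 'moment': array([-0.01778389,  0.02608409, -0.08107996]), 'gripper_width': 0.08547746550328486} -0.0187
top 546.9737857538873 324.7456127888956 232.7859703011528 [[-0.00846486 -0.9999149  -0.00992647]
 [-0.99058903  0.00974122 -0.1365228 ]
 [ 0.13660787  0.0086774  -0.9905872 ]] [-7.50933371e-04  5.33485051e-01  8.03585542e-01]
red_case [([446.9, 237.2], 0.77), ([455.0, 241.7], 0.47)]
red_tab [([448.4, 189.1], 0.89)]
red_latch [([454.2, 239.3], 0.77)]
grey_case [([178.9, 272.0], 0.6)]
scene 498.1757573859407 320.6753868634834 237.30916448209706 [[ 7.23852326e-01  6.89954681e-01  5.90128952e-04]
 [ 4.01896481e-01 -4.20946218e-01 -8.13193397e-01]
 [-5.60818178e-01  5.88869102e-01 -5.81993257e-01]] [-0.37955176 -0.11846334  1.10659938]
red_case [([225.0, 340.2], 0.69)]
red_tab []
red_latch [([214.2, 292.7], 0.76), ([374.6, 210.6], 0.16)]
grey_case [([257.3, 322.9], 0.72), ([376.0, 212.2], 0.64)]
```

View pics/top1.png

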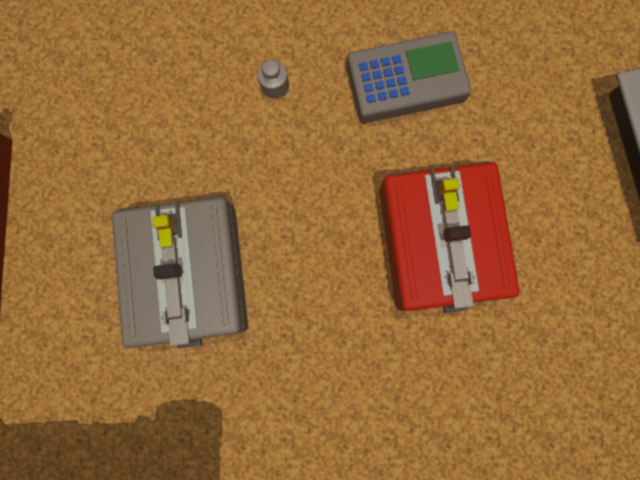

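View pics/scene1.png

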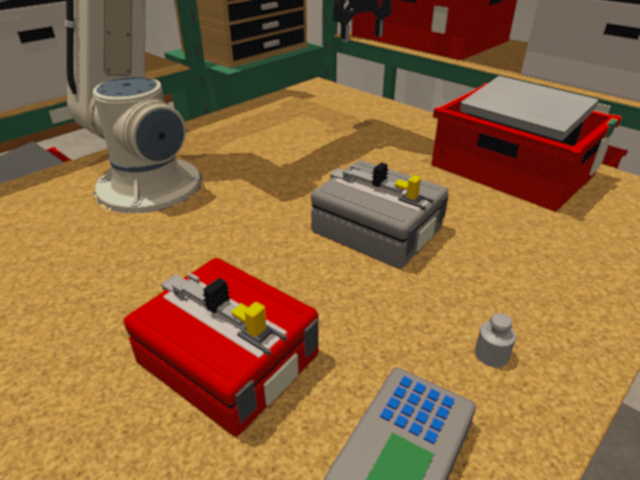

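The top view shows the red case at about (450,237). Its tab grip top is near (450,184), its black lever grip near (457,232) and the hinge near (460,290). The grey case is at (178,272), far to the left. Next I'll zoom in and fit the pose.

Run:
```python
import cv2
a=cv2.imread("pics/top1.png")[150:325,370:530];cv2.imwrite("pics/topz.png",cv2.resize(a,None,fx=3.4,fy=3.4,interpolation=cv2.INTER_CUBIC))
a=cv2.imread("pics/scene1.png")[250:440,120:330];cv2.imwrite("pics/scz.png",cv2.resize(a,None,fx=3,fy=3,interpolation=cv2.INTER_CUBIC))
```

```text
(no output)
```

View pics/topz.png

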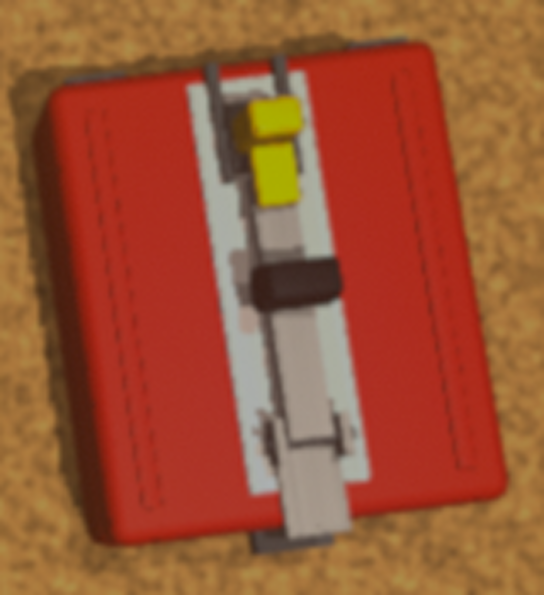

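View pics/scz.png

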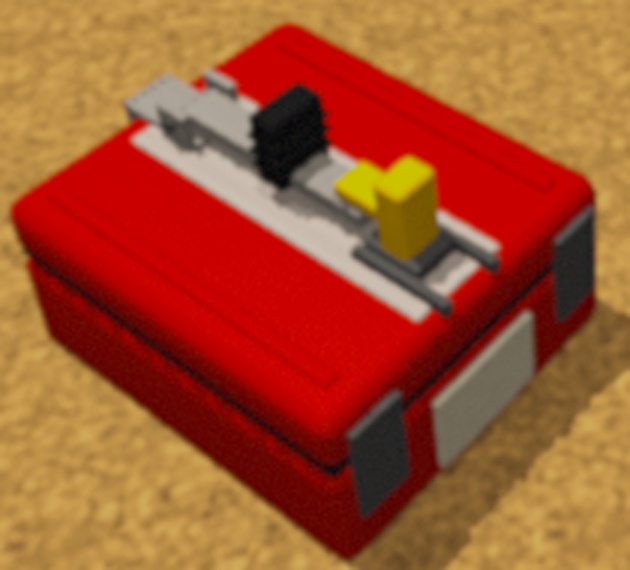

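Run:
```python
import pickle,numpy as np
from scipy.optimize import least_squares
C={n:pickle.load(open(n+"1.pkl","rb")) for n in("top","scene")}
def pr(n,X):
    c=C[n];p=c["R"]@X+c["t"];return np.array([c["fx"]*p[0]/p[2]+c["cx"],c["fy"]*p[1]/p[2]+c["cy"]])
obs=[("top",(.064,0,.135),(451.5,184.4),3),("top",(-.003,0,.138),(457.6,231.5),3),
("scene",(.064,0,.135),(256.3,306.7),3),("scene",(-.003,0,.138),(217.7,284.3),3),
("top",(.1,.085,.083),(384.7,177.9),1),("top",(.1,-.085,.083),(496.5,163.2),1),("top",(-.1,-.085,.083),(518.5,295.6),1),("top",(-.1,.085,.083),(402.4,308.8),1)]
def W(q,b):
    c,s=np.cos(q[2]),np.sin(q[2]);return np.array([q[0]+c*b[0]-s*b[1],q[1]+s*b[0]+c*b[1],b[2]])
f=lambda q:np.concatenate([w*(pr(n,W(q,b))-np.array(o)) for n,b,o,w in obs])
r=least_squares(f,[.5,-.2,0],loss='soft_l1');q=r.x
print(q[:2],np.degrees(q[2]));print(np.round([pr(n,W(q,b))-np.array(o) for n,b,o,w in obs],1))
print("tab",W(q,(.064,0,.135)),"grip",W(q,(-.003,0,.138)))
```

```text
[ 0.52306153 -0.18536555] 6.11265315254127
[[-1.4 -1.2]
 [ 0.2 -0.5]
 [-1.  -0. ]
 [-1.5 -2. ]
 [-3.2 -3.9]
 [-0.4 -2.4]
 [-0.2  1. ]
 [-2.8  1.7]]
tab [ 0.58669765 -0.1785506   0.135     ] grip [ 0.52007858 -0.18568501  0.138     ]
```

```bash
python3 -m jog '[[[1,-1.1,0,0,0,-2,85],[2.1,-2.3,0,0,0,-4,85],[3.2,-3.5,0,0,0,-7,85],[4.3,-4.8,0,0,0,-10,85],[5.4,-6,0,0,0,-13,85],[6.5,-7.2,0,0,0,-16,85],[7.5,-8.3,0,0,0,-18,85],[8.5,-9.5,0,0,0,-20,85],[9.5,-10.6,0,0,0,-22,85],[10,-11.2,0,0,0,-23,85]]]' 40
cat > h.py <<'E'
from rig import manip,capture,finder
import cv2,numpy as np,pickle
def st():
    s=manip.get_state();print(round(s["time_s"],2),s["position"].round(4),s["tool_rot"].round(3).tolist(),s["force"].round(1),round(s["gripper_width"],4));return s
E
python3 - <<'E'
from h import *
s=st();c=capture("wrist");c["s"]=s
pickle.dump(c,open("w1.pkl","wb"));cv2.imwrite("pics/w1.png",c["pixels"][:,:,::-1]);print(c["mount"],c["fx"])
E
```

```text
time_s: 1.75
position: [0.4848, -0.0091, 0.2316]
tool_rot: [[0.109, -0.994, 0.001], [-0.994, -0.109, 0.0], [-0.0, -0.001, -1.0]]
force: [0.9, 1.9, 0.4]
gripper_width: 0.085
1.75 [ 0.4848 -0.0091  0.2316] [[0.109, -0.994, 0.001], [-0.994, -0.109, 0.0], [-0.0, -0.001, -1.0]] [0.9 1.9 0.4] 0.085
[[ 9.99999857e-01 -2.82042791e-04 -4.55315991e-04  4.85654082e-04]
 [ 3.98111672e-04  9.60107653e-01  2.79630355e-01 -7.02794036e-02]
 [ 3.58284643e-04 -2.79630496e-01  9.60107628e-01 -1.42083637e-01]
 [ 0.00000000e+00  0.00000000e+00  0.00000000e+00  1.00000000e+00]] 396.70834261098634
```

View pics/w1.png

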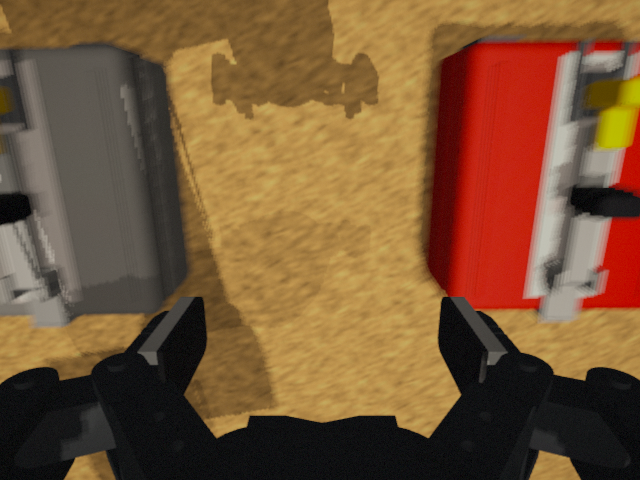

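```bash
python3 -m jog '[[[1,-0.2,0,0,0,0,70],[2.1,-0.4,0,0,0,0,70],[3,-0.6,0,0,0,0,70],[3.5,-0.7,0,0,0,0,70],[3.5,-0.7,0,0,0,0,70],[3.5,-0.7,0,0,0,0,70]]]' 40
python3 - <<'E'
from h import *
s=st();c=capture("wrist");c["s"]=s
pickle.dump(c,open("w2.pkl","wb"));cv2.imwrite("pics/w2.png",c["pixels"][:,:,::-1])
E
```

```text
time_s: 2.55
position: [0.5402, -0.1847, 0.2314]
tool_rot: [[0.105, -0.994, -0.0], [-0.994, -0.105, -0.003], [0.003, 0.0, -1.0]]
force: [0.2, 0.3, 0.4]
gripper_width: 0.0703
2.55 [ 0.5402 -0.1847  0.2314] [[0.105, -0.994, -0.0], [-0.994, -0.105, -0.003], [0.003, 0.0, -1.0]] [0.2 0.3 0.4] 0.0703
```

View pics/w2.png

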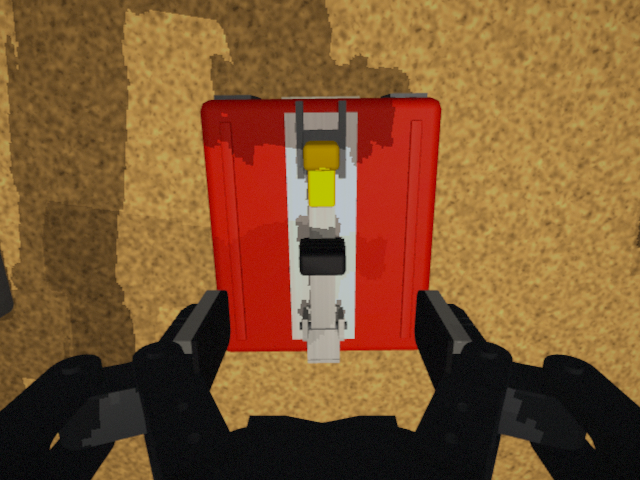

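Run:
```python
from h import *
c=pickle.load(open("w2.pkl","rb"));s=c["s"];M=c["mount"];R=np.array(s["tool_rot"]);p=np.array(s["position"])
def ray(u,v,z):
    d=R@M[:3,:3]@np.array([(u-c["cx"])/c["fx"],(v-c["cy"])/c["fy"],1]);o=R@M[:3,3]+p
    return (o+d*(z-o[2])/d[2]).round(4)
print("tabtop",ray(321.5,156,.135),"grip",ray(322.5,262,.138))
print("far strip mid",ray(321,113,.091),"near",ray(323,339,.091), "corners",ray(205,103,.088),ray(438,103,.088),ray(228,348,.088),ray(417,348,.088))
a=c["pixels"][120:300,270:380];cv2.imwrite("pics/w2z.png",cv2.resize(a[:,:,::-1],None,fx=3.3,fy=3.3))
```

```text
tabtop [ 0.5873 -0.1802  0.135 ] grip [ 0.5218 -0.1877  0.138 ]
far strip mid [ 0.6118 -0.1773  0.091 ] near [ 0.4385 -0.1971  0.091 ] corners [ 0.61   -0.0977  0.088 ] [ 0.6268 -0.2564  0.088 ] [ 0.4203 -0.1208  0.088 ] [ 0.4363 -0.2749  0.088 ]
```

View pics/w2z.png

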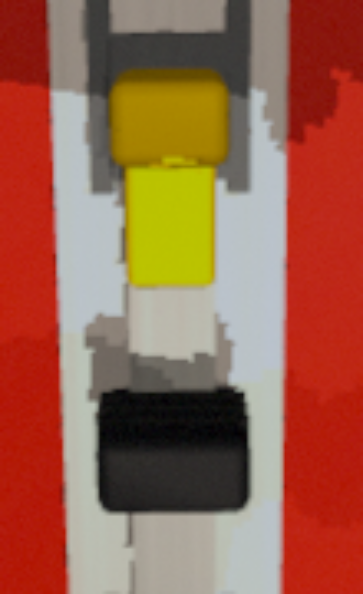

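```bash
python3 -m jog '[[[0,-0.5,0.4,0,0,0,50],[0,-0.94,1,0,0,0,50],[0,-0.94,1.7,0,0,0,50],[0,-0.94,2.3,0,0,0,50],[0,-0.94,2.54,0,0,0,50],[0,-0.94,2.54,0,0,0,50],[0,-0.94,2.54,0,0,0,50]]]' 40
python3 - <<'E'
from h import *
s=st();c=capture("wrist");c2=capture("scene")
cv2.imwrite("pics/w3.png",np.hstack([c["pixels"],c2["pixels"]])[:,:,::-1][::2,::2])
E
```

```text
time_s: 3.48
position: [0.588, -0.1799, 0.1064]
tool_rot: [[0.106, -0.994, 0.003], [-0.994, -0.106, -0.004], [0.004, -0.003, -1.0]]
force: [-0.5, -0.6, 0.3]
gripper_width: 0.0501
3.48 [ 0.588  -0.1799  0.1064] [[0.106, -0.994, 0.003], [-0.994, -0.106, -0.004], [0.004, -0.003, -1.0]] [-0.5 -0.6  0.3] 0.0501
```

View pics/w3.png

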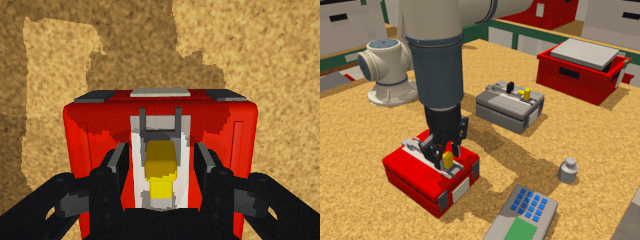

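The fingers straddle the yellow tab block, which sits centred between the pads in the wrist view. Next I close on it.

```bash
python3 -m jog '[[[0,0,0.03,0,0,0,10],[0,0,0.03,0,0,0,10],[0,0,0.03,0,0,0,10],[0,0,0.03,0,0,0,10],[0,0,0.03,0,0,0,10]]]' 40
```

```text
time_s: 4.2
position: [0.5882, -0.1795, 0.1054]
tool_rot: [[0.106, -0.994, 0.004], [-0.994, -0.106, -0.003], [0.004, -0.004, -1.0]]
force: [-1.8, 5.1, 5.6]
gripper_width: 0.021
```

```bash
python3 -m jog '[[[0,-0.1,0,0,0,0,10],[0,-0.2,0,0,0,0,10],[0,-0.3,0,0,0,0,10],[0,-0.4,0,0,0,0,10],[0,-0.48,0,0,0,0,10],[0,-0.54,0,0,0,0,10],[0,-0.57,0,0,0,0,10],[0,-0.57,0,0,0,0,10]]]' 40
```

```text
time_s: 5.2
position: [0.6157, -0.1763, 0.1054]
tool_rot: [[0.106, -0.994, 0.002], [-0.994, -0.106, -0.003], [0.003, -0.002, -1.0]]
force: [-4.6, 4.7, 6.0]
gripper_width: 0.0216
```

```bash
python3 -m jog '[[[0,0,0,0,0,0,50],[0,0,0,0,0,0,50],[0,0,0,0,0,0,50],[0,0,-0.5,0,0,0,50],[0,0,-1.2,0,0,0,50],[0,0.5,-2,0,0,0,50],[0,1.3,-2.4,0,0,0,50],[0,1.6,-2.4,0,0,0,50],[0,1.6,-2.4,0,0,0,50]]]' 40
python3 - <<'E'
from h import *
s=st();c=capture("wrist");c["s"]=s
pickle.dump(c,open("w4.pkl","wb"));cv2.imwrite("pics/w4.png",c["pixels"][:,:,::-1])
E
```

```text
time_s: 6.32
position: [0.5354, -0.1848, 0.2261]
tool_rot: [[0.106, -0.994, 0.004], [-0.994, -0.106, -0.003], [0.003, -0.003, -1.0]]
force: [0.1, -0.1, -0.3]
gripper_width: 0.0502
6.33 [ 0.5354 -0.1848  0.2261] [[0.106, -0.994, 0.004], [-0.994, -0.106, -0.003], [0.003, -0.003, -1.0]] [ 0.1 -0.1 -0.3] 0.0502
```

View pics/w4.png

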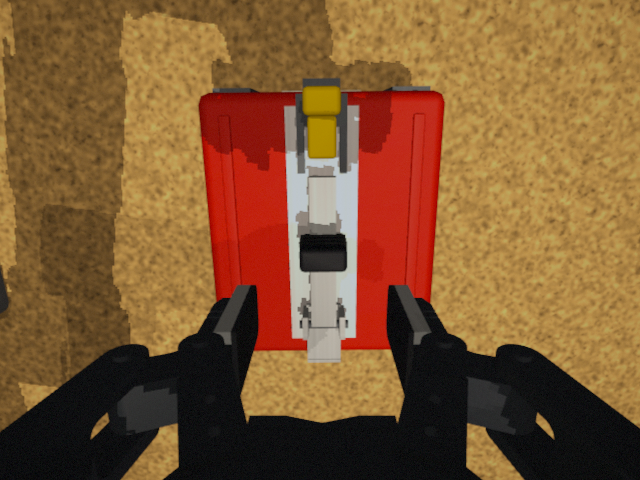

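```bash
python3 -m jog '[[[0,0.3,0.2,0,0,0,55],[0,0.3,0.8,0,0,0,55],[0,0.3,1.4,0,0,0,55],[0,0.3,2,0,0,0,55],[0,0.3,2.42,0,0,0,55],[0,0.3,2.42,0,0,0,55],[0,0.3,2.42,0,0,0,20],[0,0.3,2.42,0,0,0,20],[0,0.3,2.42,0,0,0,20],[0,0.3,2.42,0,0,0,20]]]' 40
python3 - <<'E'
from h import *
s=st();c=capture("wrist");c2=capture("scene")
cv2.imwrite("pics/w5.png",np.hstack([c["pixels"],c2["pixels"]])[:,:,::-1][::2,::2])
L=.0187;gx=.062;gz=s["position"][2]+L-.104
def tcp(t,f):
    return np.array([gx*np.cos(t)-gz*np.sin(t)+L*np.sin(f), gx*np.sin(t)+gz*np.cos(t)-L*np.cos(f)])
p0=tcp(0,0)
for i in range(1,14):
    t=.1*i;f=.6*t;d=tcp(t,f)-p0;print(t,"y",(-d[0]/.05).round(2),"z",(-d[1]/.05).round(2),"rx",round(np.degrees(f),1))
E
```

```text
time_s: 7.62
position: [0.5224, -0.1871, 0.1056]
tool_rot: [[0.106, -0.994, 0.005], [-0.994, -0.106, -0.004], [0.005, -0.005, -1.0]]
force: [1.8, -3.1, 2.5]
gripper_width: 0.0297
7.62 [ 0.5224 -0.1871  0.1056] [[0.106, -0.994, 0.005], [-0.994, -0.106, -0.004], [0.005, -0.005, -1.0]] [ 1.8 -3.1  2.5] 0.0297
0.1 y 0.02 z -0.12 rx 3.4
0.2 y 0.06 z -0.24 rx 6.9
0.30000000000000004 y 0.11 z -0.35 rx 10.3
0.4 y 0.17 z -0.46 rx 13.8
0.5 y 0.24 z -0.56 rx 17.2
0.6000000000000001 y 0.31 z -0.65 rx 20.6
0.7000000000000001 y 0.4 z -0.74 rx 24.1
0.8 y 0.5 z -0.81 rx 27.5
0.9 y 0.6 z -0.87 rx 30.9
1.0 y 0.7 z -0.92 rx 34.4
1.1 y 0.81 z -0.96 rx 37.8
1.2000000000000002 y 0.92 z -0.99 rx 41.3
1.3 y 1.04 z -1.0 rx 44.7
```

View pics/w5.png

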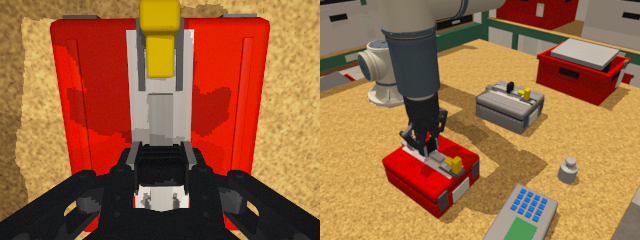

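The grip is held at a width of 29.7 mm and the tab is still out. I'll lift the lever along the arc, first half now.

```bash
python3 -m jog '[[[0,0.02,-0.12,3.4,0,0,20],[0,0.06,-0.24,6.9,0,0,20],[0,0.11,-0.35,10.3,0,0,20],[0,0.17,-0.46,13.8,0,0,20],[0,0.24,-0.56,17.2,0,0,20],[0,0.31,-0.65,20.6,0,0,20],[0,0.31,-0.65,20.6,0,0,20]]]' 40
python3 - <<'E'
from h import *
s=st();c=capture("wrist");c2=capture("scene")
cv2.imwrite("pics/w6.png",np.hstack([c["pixels"],c2["pixels"]])[:,:,::-1][::2,::2])
R=np.array(s["tool_rot"]);f0=np.arctan2(np.hypot(R[0,2],R[1,2]),-R[2,2]);print("f0",np.degrees(f0))
L=.0187;gx=.062;gz=.1056+L-.104
def tcp(t,f):
    return np.array([gx*np.cos(t)-gz*np.sin(t)+L*np.sin(f), gx*np.sin(t)+gz*np.cos(t)-L*np.cos(f)])
P0=np.array([.5224,-.1871,.1056]);ex=np.array([.994,.106,0])
for i in range(7,14):
    t=.1*i;f=.6*t;d=tcp(t,f)-tcp(0,0);W=P0+ex*d[0]+np.array([0,0,d[1]]);print(round(t,1),(R.T@(W-s["position"])/.05).round(2),"rx",round(np.degrees(f-f0),1))
E
```

```text
time_s: 8.6
position: [0.5067, -0.1889, 0.1383]
tool_rot: [[0.105, -0.928, 0.357], [-0.994, -0.1, 0.033], [0.005, -0.359, -0.933]]
force: [3.2, -4.2, -2.3]
gripper_width: 0.0295
8.6 [ 0.5067 -0.1889  0.1383] [[0.105, -0.928, 0.357], [-0.994, -0.1, 0.033], [0.005, -0.359, -0.933]] [ 3.2 -4.2 -2.3] 0.0295
f0 21.036098363686815
0.7 [-0.    0.05 -0.11] rx 3.0
0.8 [-0.    0.11 -0.21] rx 6.5
0.9 [-0.    0.18 -0.3 ] rx 9.9
1.0 [-0.    0.26 -0.39] rx 13.3
1.1 [-0.    0.35 -0.46] rx 16.8
1.2 [-0.    0.45 -0.53] rx 20.2
1.3 [-0.    0.55 -0.59] rx 23.7
```

View pics/w6.png

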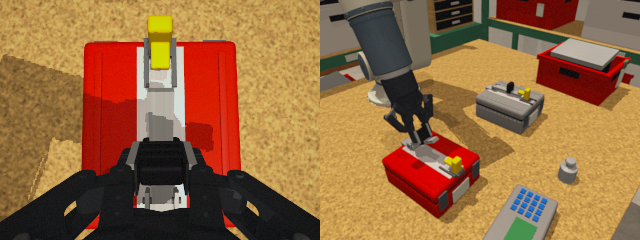

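The lever is rising with the gripper and the forces are low. I'll carry on along the arc.

```bash
python3 -m jog '[[[0,0.05,-0.11,3,0,0,20],[0,0.11,-0.21,6.5,0,0,20],[0,0.18,-0.3,9.9,0,0,20],[0,0.26,-0.39,13.3,0,0,20],[0,0.35,-0.46,16.8,0,0,20],[0,0.45,-0.53,20.2,0,0,20],[0,0.55,-0.59,23.7,0,0,20],[0,0.55,-0.59,23.7,0,0,20],[0,0.55,-0.59,23.7,0,0,20]]]' 40
python3 - <<'E'
from h import *
s=st();c=capture("wrist");c2=capture("scene")
cv2.imwrite("pics/w7.png",np.hstack([c["pixels"],c2["pixels"]])[:,:,::-1][::2,::2])
cv2.imwrite("pics/s7.png",cv2.resize(c2["pixels"][200:420,120:380,::-1],None,fx=2.5,fy=2.5))
E
```

```text
time_s: 9.82
position: [0.4717, -0.1931, 0.157]
tool_rot: [[0.105, -0.705, 0.701], [-0.995, -0.078, 0.07], [0.006, -0.705, -0.71]]
force: [3.8, -2.4, 0.6]
gripper_width: 0.0293
9.82 [ 0.4717 -0.1931  0.157 ] [[0.105, -0.705, 0.701], [-0.995, -0.078, 0.07], [0.006, -0.705, -0.71]] [ 3.8 -2.4  0.6] 0.0293
```

View pics/w7.png

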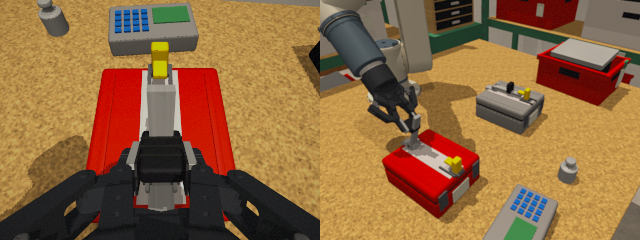

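View pics/s7.png

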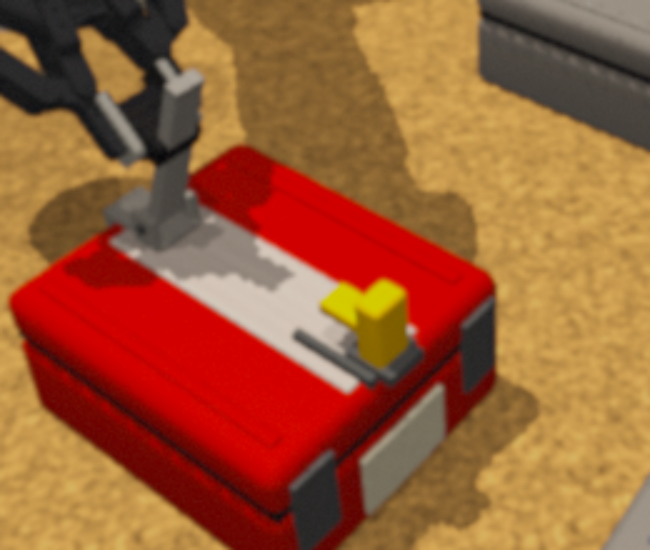

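The lever stands steep, nose up at about (190,80) in the crop, and the tab is out. I'll release and back off along the fingers.

```bash
python3 -m jog '[[[0,0,0,0,0,0,60],[0,0,0,0,0,0,60],[0,0,0,0,0,0,60],[0,0,0,0,0,0,60],[0,0,-0.3,0,0,0,60],[0,0,-0.7,0,0,0,60],[0,0,-1.2,0,0,0,60],[0,0,-1.6,0,0,0,60],[0,0,-1.8,0,0,0,60],[0,0,-1.8,0,0,0,60]]]'
python3 - <<'E'
from h import *
s=st();c=capture("wrist");c2=capture("scene")
cv2.imwrite("pics/w8.png",np.hstack([c["pixels"],c2["pixels"]])[:,:,::-1][::2,::2])
cv2.imwrite("pics/s8.png",cv2.resize(c2["pixels"][200:420,120:380,::-1],None,fx=2.5,fy=2.5))
pickle.dump(c2,open("s8.pkl","wb"))
def pr(c,X):
    p=c["R"]@X+c["t"];return np.array([c["fx"]*p[0]/p[2]+c["cx"],c["fy"]*p[1]/p[2]+c["cy"]])
for t in (.9,1.0,1.2,1.3,1.4):
    x=-.065+.11*np.cos(t);z=.104+.11*np.sin(t);print(t,((pr(c2,np.array([.5234+.994*x,-.1866+.107*x,z]))-[120,200])*2.5).round(0))
E
```

```text
time_s: 11.18
position: [0.4085, -0.1996, 0.2217]
tool_rot: [[0.104, -0.704, 0.702], [-0.995, -0.079, 0.069], [0.007, -0.705, -0.709]]
force: [0.8, 0.4, -0.2]
gripper_width: 0.0599
11.18 [ 0.4085 -0.1996  0.2217] [[0.104, -0.704, 0.702], [-0.995, -0.079, 0.069], [0.007, -0.705, -0.709]] [ 0.8  0.4 -0.2] 0.0599
0.9 [235. 129.]
1.0 [220. 111.]
1.2 [189.  80.]
1.3 [174.  66.]
1.4 [158.  55.]
```

View pics/s8.png

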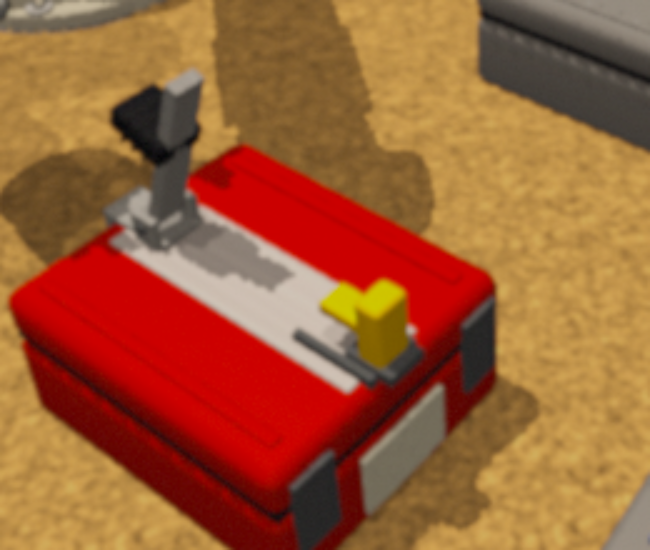

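View pics/w8.png

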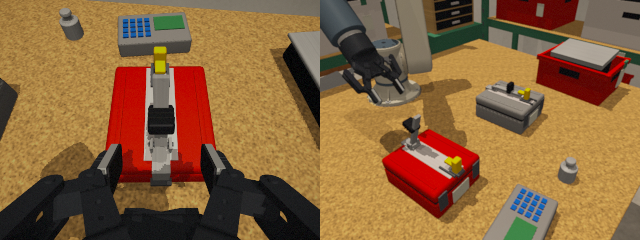

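The lever nose is at (188,75) in the crop, which matches about 1.2 rad. It's unchanged after release, the tab is still out and the gripper is clear. I'll hand in.

```bash
python3 -c "
from rig import manip
print(manip.close_job())"
```

```text
the job is handed in; nothing more can be done
None
```

The catch on the red case is undone, and I handed the job in at about 11.2 s of the 35 s allowed.

- **Tab:** I gripped the yellow tab and slid it out. The tool moved 27.6 mm of the 28 mm travel. The lever was still flat, and the wrist picture showed the tongue clear of its nose.
- **Lever:** I then gripped the black block and swung the lever up along its arc, aiming for 1.3 rad. After release, its nose in the scene picture matches about 1.2 rad, above the 1.0 rad needed. That picture looked the same before and after release.
- **Final state:** The tab was still out and the gripper was well clear. The wrist force had settled to near zero, and no reading during the job was above about 9 N. The arm stayed clear of the grey case.

I read both joint values from tool travel and pictures, since there is no direct reading of either. No check failed. The only disagreement is the 1.3 rad I aimed for against the roughly 1.2 rad I measured.

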